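# Click the counter sign's snap frame shut

### The job

A new print has been laid in the small aluminium snap frame for the counter, and its four rails still stand open. With the fingertips, press the rails down, all the way round, until each has clicked shut and lies flat. Only press: do not pick the frame up or push it from its place, and leave the things around it where they are.

Things in the scene. Friction and masses are not known exactly. Their poses are not given: they have to be found in the camera images.
- sign_frame: counter-top snap frame of plain aluminium, loose, about 0.9 kg, lying flat; outline 138 mm along its x by 181 mm along its y; origin at the centre of its underside, z up. Its x points away from the robot, its y to the left, turned by up to 20 degrees. A laminated hat print lies in it, its face 7 mm above the worktop; along each side runs a 24 mm wide hinged rail. Shut, the rails' tops are 14 mm up.
- rail_near (a joint): hinge angle of the long rail on the frame's -x side, nearest the robot, rad: 0 = shut flat, 0.75 = fully open stop. Sprung snap catch: above about 0.5 rad it moves freely and stays where it is left; pressed further it resists, at about 0.24 rad it gives way and snaps to 0 by itself and stays shut; let go before that, it springs back up. Pressing its inner edge at mid length, down or down and inward, takes up to about 13 N
- lip_near (a point): point on top of the long rail on the frame's -x side, nearest the robot, at mid length, 2 mm from its inner edge; moves with the rail (12 mm above the worktop when shut, about 24 mm fully open). The rail's hinge line is parallel to that side, 3 mm in from the frame's outer edge and 9 mm up; its inner edge, 21 mm from the hinge line, swings up and outward
- rail_far (a joint): hinge angle of the long rail on the frame's +x side, rad: 0 = shut flat, 0.75 = fully open stop. Sprung snap catch: above about 0.5 rad it moves freely and stays where it is left; pressed further it resists, at about 0.24 rad it gives way and snaps to 0 by itself and stays shut; let go before that, it springs back up. Pressing its inner edge at mid length, down or down and inward, takes up to about 13 N
- lip_far (a point): point on top of the long rail on the frame's +x side, at mid length, 2 mm from its inner edge; moves with the rail (12 mm above the worktop when shut, about 24 mm fully open). The rail's hinge line is parallel to that side, 3 mm in from the frame's outer edge and 9 mm up; its inner edge, 21 mm from the hinge line, swings up and outward
- rail_left (a joint): hinge angle of the short rail on the frame's +y side, rad: 0 = shut flat, 0.75 = fully open stop. Sprung snap catch: above about 0.5 rad it moves freely and stays where it is left; pressed further it resists, at about 0.24 rad it gives way and snaps to 0 by itself and stays shut; let go before that, it springs back up. Pressing its inner edge at mid length, down or down and inward, takes up to about 13 N
- lip_left (a point): point on top of the short rail on the frame's +y side, at mid length, 2 mm from its inner edge; moves with the rail (12 mm above the worktop when shut, about 24 mm fully open). The rail's hinge line is parallel to that side, 3 mm in from the frame's outer edge and 9 mm up; its inner edge, 21 mm from the hinge line, swings up and outward
- rail_right (a joint): hinge angle of the short rail on the frame's -y side, rad: 0 = shut flat, 0.75 = fully open stop. Sprung snap catch: above about 0.5 rad it moves freely and stays where it is left; pressed further it resists, at about 0.24 rad it gives way and snaps to 0 by itself and stays shut; let go before that, it springs back up. Pressing its inner edge at mid length, down or down and inward, takes up to about 13 N
- lip_right (a point): point on top of the short rail on the frame's -y side, at mid length, 2 mm from its inner edge; moves with the rail (12 mm above the worktop when shut, about 24 mm fully open). The rail's hinge line is parallel to that side, 3 mm in from the frame's outer edge and 9 mm up; its inner edge, 21 mm from the hinge line, swings up and outward
- marker_pen: marker pen lying in front of the frame, 17 x 135 x 16 mm; loose, a bystander; origin at the centre of its underside
- thread_block: beeswax block, 30 x 46 x 18 mm, left of the frame; loose, a bystander; origin at the centre of its underside
- chalk: flat piece of tailor's chalk, 24 x 45 x 9 mm, left of the frame; loose, a bystander; origin at the centre of its underside
- eyelet_tin: round tin, 62 mm across, 23 mm high, front left of the frame; loose, a bystander; origin at the centre of its underside
- pin_tray_3: flat black oval dish of pins, 62 x 90 x 12 mm, right of the frame; loose, a bystander; origin at the centre of its underside
- spool_rust: wooden ribbon spool, 50 x 54 mm, 36 mm high, standing right of the frame; loose, a bystander; origin at the centre of its underside

How it is judged:
By the outcome, as a careful person would: the job done as asked, in the order asked, and still so for the second after the job is handed in, with the robot touching nothing.
It also fails if it takes over 45 s, if anything falls off the work surface, if the arm or the gripper's body presses on something with over 40 N, if the wrist force passes 120 N, or if a joint passes its speed limit or range.

### The arm

A 6-joint arm with a two-finger parallel gripper is mounted at the origin on a cart in front of the work surface, level with it; the furniture and walls round the work are solid. World frame = base frame: x ahead of the robot, y to its left, z up, the work surface at z = 0. Lengths are in mm, angles in rad, forces in N, time in s.
With the tool pointing down it reaches from about 350 to 875 mm from the base axis. Payload 4.2 kg.
Tool frame: the origin (TCP) lies at the very end of the fingers, on their centre line; the grasp point (between the pads) lies 19 mm behind it (arm.grasp_offset is the distance from the TCP to the grasp point, in mm); z points along the fingers, y is the direction in which the jaws open and shut (so a half turn about z gives the same grasp; the last joint's range is limited). The gripper opens to 85 mm and grips with 20 to 120 N. Pads are 22 mm wide; open, the fingers measure 114 mm over their backs; the gripper's body (76 mm by 85 mm) begins 54 mm behind the grasp point. The pads swing forward as they close: fully open they stand 13 mm farther back than shut.
Start: joints at [1.55, 0.385, 0.008, 0, -1.194, -0.259], TCP at [172.57, 600.682, 231.312] pointing down, gripper open.
Joint ranges: [-3.14, 3.14], [-1.21, 2.06], [-1.07, 1.41], [-3.16, 2.05], [-2.99, -0.16], [-3.1, 3.1]. Speed limits (rad/s): [2.79, 2.79, 3.14, 3.14, 3.14, 3.14].

### API

Orientations are given as a unit quaternion [x, y, z, w].
In Python, from bench import arm gives the robot as it stands.
- The arm moves only by the tool arm_command, never from a script. Its argument "commands" is one flat list of numbers, 4 for each row, row after row: the shift along the tool's x, y, z in m, then the turn about the tool's z in degrees. In form: [tx, ty, tz, roll, tx, ty, tz, roll, ...]. A call has exactly 5 rows; each row shifts and turns the pose as measured when the row begins, along the tool's axes as they then stand; what a row does not reach is not made up. A row lasts 1/10 s, in which the tool goes at most 50 mm and 8.59 degrees, less where a joint would pass 70% of its speed; a pose out of reach is approached as far as the arm can. A call with a gripper value outside its range is refused whole. "jaw" is the opening, from 0 (shut) to 1 (fully open), set as the call begins (left out, the last holds). The fingers move at their own pace and stop on an object; the grip force is fixed at half the most. Time passes only in rows, so rows that do not move let the fingers close, or fill a call up. It gives the time, the measured TCP pose, the force and the opening at its end, in the units of the state.
- arm.read_state(): the state, without advancing time (a new reading comes with each control period).
- arm.get_image(name): name is "side" or "top" or "wrist"; returns the picture (384x512x3 uint8, red, green, blue); there is no depth.
- arm.camera_info(name): a dict with "camera_matrix" (3x3 intrinsics, pixels), "k1" (the pictures are not rectified: a ray, as slopes to the right and down, at radius r is drawn at 1 + k1 r^2 times it, then the intrinsics apply), "world_from_camera" (4x4, takes a point from camera to world coordinates). Camera axes: x right, y down, z forward; pixel columns grow to the right and rows downward; lengths in mm; the calibration is good to about 2 mm. A picture is of the moment at which its call begins: read the wrist's pose just before it. camera_info takes no time and is no camera call; for the wrist camera it gives the pose at the moment of the call.
- arm.job_done(): hands the job in, once; it reports no verdict.
Trained networks look in the newest picture that a camera, given by its name, has taken for a name from the list of things; names that differ only in an ending like _2 or _b are one class to them, and where a whole thing is asked for, a point or a joint stands for the part that bears it (a point fixed in the world has none). Each returns a list of dicts, best first, with "confidence" (0 to 1); they miss things now and then, are a little off and sometimes report something else, mostly with a low value. They report only what shows in the picture. A call takes as long as a camera call.
- arm.regions_of(camera, target): "mask" (384x512 bool, what is visible of it).
- arm.place_of(camera, target): "centre" ([x, y, z] in mm, in the coordinates of the camera as it stood for that picture, good to about 4 mm: a listed point, or the origin of a listed thing).
The state is a dict: "clock": time; "joints": joint angles; "joint_vel": joint speeds; "joint_efforts": joint torques, N m; "position": TCP position; "ee_rot": TCP orientation; "contact_force": force on the tool from outside, world axes, zero at the start; "wrist_torque": the same for the moment, N m; "gripper_width": finger opening in mm.
Only numpy, scipy, OpenCV 4.12 (cv2) and the standard library are available. Lean on these libraries where they do the work, as an engineer would, in place of code of your own. Each camera call takes 0.05 s, during which the arm holds its last target.

## Working session

There is one attempt and no reset: what is moved stays moved. The work goes in short steps, Python scripts to look and compute and a tool call to move; the robot and the scene stay as the last step left them, time stands still between calls to the robot, and variables do not carry over. Pictures are saved under pics/ and viewed, and the job is handed in when it is done.

Besides the shell and the picture viewer there is one more tool, called after "Request:" by a JSON object that holds its "fn" and its "kwargs", one argument or row to a line. arm_command: Moves the arm, as the interface text tells. Its arguments: {"type":"object","properties":{"commands":{"type":"array"},"jaw":{"type":"number"}},"required":["commands"]}

```bash
mkdir -p pics; ls; python3 - <<'E'
from bench import arm
import cv2,numpy as np
s=arm.read_state();print({k:np.round(v,3) for k,v in s.items()})
for c in("top","side"):
    im=arm.get_image(c);cv2.imwrite(f"pics/{c}0.png",im[:,:,::-1])
    i=arm.camera_info(c);print(c,i["k1"],i["camera_matrix"],np.round(i["world_from_camera"],3))
    W=np.array(i["world_from_camera"])
    for t in("sign_frame","lip_near","lip_far","lip_left","lip_right"):
        r=arm.place_of(c,t)[:1]
        for q in r: print(t,round(q["confidence"],2),np.round(W[:3,:3]@q["centre"]+W[:3,3],1))
print(arm.read_state()["clock"])
E
```

```text
pics
{'clock': np.float64(0.0), 'joints': array([ 1.55 ,  0.386,  0.007, -0.   , -1.194, -0.259]), 'joint_vel': array([-0.002,  0.   , -0.002,  0.   , -0.   , -0.   ]), 'joint_efforts': array([ 0.0000e+00, -3.9228e+01,  1.8840e+01,  4.1860e+00, -5.0000e-03,
        0.0000e+00]), 'position': array([172.445, 600.126, 230.223]), 'ee_rot': array([ 0.99 , -0.14 , -0.   ,  0.001]), 'contact_force': array([-0.055,  0.486, -0.354]), 'wrist_torque': array([-0.024,  0.   ,  0.003]), 'gripper_width': np.float64(85.412)}
top 0.07131852945275376 [[482.20150166   0.         259.5466741 ]
 [  0.         482.20150166 194.58983288]
 [  0.           0.           1.        ]] [[ 2.900000e-02 -9.920000e-01  1.200000e-01  4.054790e+02]
 [-1.000000e+00 -2.900000e-02  4.000000e-03  1.143060e+02]
 [-1.000000e-03 -1.200000e-01 -9.930000e-01  1.007637e+03]
 [ 0.000000e+00  0.000000e+00  0.000000e+00  1.000000e+00]]
sign_frame 0.77 [521.5  93.   -2.8]
lip_far 0.67 [573.4 103.8  23.9]
lip_left 0.69 [495.3 238.9  -1.1]
lip_right 0.86 [535.9  21.5  24.9]
side -0.11925418259268307 [[399.03742979   0.         252.12562854]
 [  0.         399.03742979 193.99954095]
 [  0.           0.           1.        ]] [[ 8.22000e-01 -3.82000e-01  4.23000e-01  1.53899e+02]
 [-5.70000e-01 -5.49000e-01  6.12000e-01 -4.36499e+02]
 [-2.00000e-03 -7.44000e-01 -6.69000e-01  6.03183e+02]
 [ 0.00000e+00  0.00000e+00  0.00000e+00  1.00000e+00]]
sign_frame 0.56 [521.8  91.7  -1.5]
lip_near 0.8 [466.2  77.5  24.6]
lip_far 0.56 [570.3 103.2  24.7]
lip_left 0.47 [502.9 165.9  20.6]
lip_right 0.56 [539.7  18.8  22.6]
0.6
```

```bash
python3 - <<'E'
import cv2
a=cv2.imread("pics/top0.png");cv2.imwrite("pics/top0c.png",cv2.resize(a[60:260,120:390],None,fx=2.9,fy=2.9,interpolation=cv2.INTER_CUBIC))
E
```

```text
(no output)
```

View pics/top0.png

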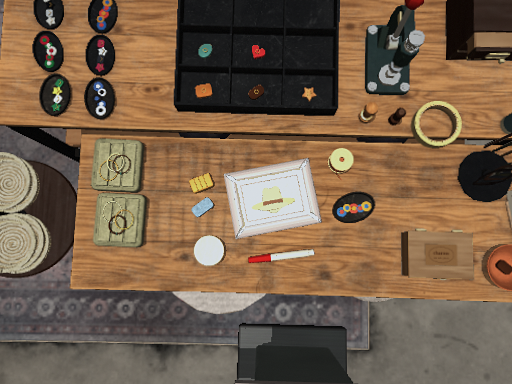

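View pics/side0.png

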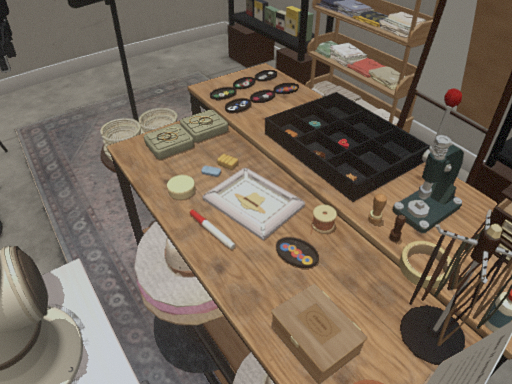

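```bash
ls pics
```

```text
side0.png
top0.png
top0c.png
```

View pics/top0c.png

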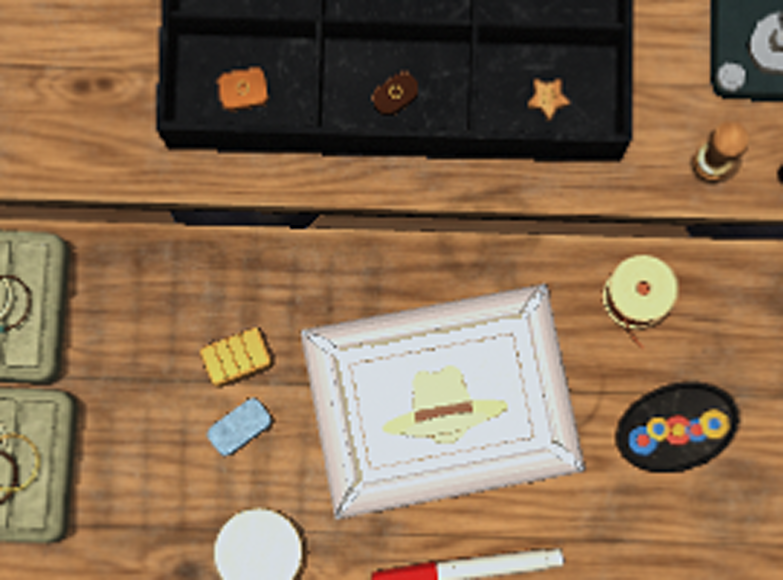

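```bash
cat > h.py <<'E'
from bench import arm
import cv2,numpy as np
from scipy.spatial.transform import Rotation as R
from scipy.optimize import least_squares
def ray(c,uv,i=None):
    i=i or arm.camera_info(c);K=np.array(i["camera_matrix"]);k=i["k1"]
    d=(np.array(uv,float)-K[:2,2])/[K[0,0],K[1,1]]
    s=d.copy()
    for _ in range(20): s=d/(1+k*(s**2).sum(-1,keepdims=True))
    W=np.array(i["world_from_camera"]);v=np.c_[s,np.ones(len(s))]@W[:3,:3].T
    return W[:3,3],v
def onz(c,uv,z,i=None):
    o,v=ray(c,uv,i);return o+v*((z-o[2])/v[:,2])[:,None]
def rel(p):
    s=arm.read_state();return R.from_quat(s["ee_rot"]).inv().apply(np.array(p)-s["position"])
E
python3 - <<'E'
from h import *
for c in("top","side"):
    arm.get_image(c)
    for q in arm.regions_of(c,"sign_frame")[:1]:
        m=q["mask"].astype(np.uint8);print(c,q["confidence"],m.sum())
        cn,_=cv2.findContours(m,0,2);b=max(cn,key=len)[:,0,:].astype(float)
        p=onz(c,b,9)[:,:2].astype(np.float32)
        (cx,cy),sz,a=cv2.minAreaRect(p);print(cx,cy,sz,a)
        np.save(f"c_{c}.npy",p)
c=np.array([(303,330),(547,285),(585,470),(338,518)])/2.9+[120,60]-.3
p=onz("top",c,9)[:,:2];print(p,p.mean(0));d=np.diff(np.r_[p,p[:1]],axis=0)
print(np.linalg.norm(d,axis=1),np.degrees(np.arctan2(d[:,1],d[:,0])))
E
```

```text
top 0.89 5755
520.4163208007812 93.14755249023438 (140.45191955566406, 184.73158264160156) 11.790656089782715
side 0.82 3761
521.22802734375 89.93791198730469 (145.8470458984375, 184.96685791015625) 12.441333770751953
[[568.27568666 193.73054748]
 [606.34632528  18.06909159]
 [472.9466358  -11.24386096]
 [433.71569207 163.75014844]] [520.32108495  91.07648164]
[179.73959111 136.5823061  179.33758745 137.85940835] [ -77.77155737 -167.60691238  102.63590224   12.56052557]
```

Request:
{"fn": "arm_command", "kwargs": {
  "commands": [0, 0, 0, -6, 0, 0, 0, -6, 0, 0, 0, -6, 0, 0, 0, -6, 0, 0, 0, -4],
  "jaw": 0
}}

```text
clock: 1.3
position: [172.5, 600.7, 231.4]
ee_rot: [0.993, 0.114, -0.0, -0.0]
contact_force: [0.0, 0.7, -1.0]
gripper_width: 12.2
```

```bash
cat >> h.py <<'E'
C=np.array([520.6,91.8]);YAW=np.radians(12.3)
def loc(x,y,z):
    c,s=np.cos(YAW),np.sin(YAW);return np.array([C[0]+c*x-s*y,C[1]+s*x+c*y,z])
def st():
    s=arm.read_state();r=R.from_quat(s["ee_rot"]).as_matrix()
    c,sn=np.cos(YAW),np.sin(YAW);d=s["position"][:2]-C
    print("t",round(s["clock"],2),"pos",np.round(s["position"],1),"loc",np.round([c*d[0]+sn*d[1],-sn*d[0]+c*d[1]],1),"toolx yaw",round(np.degrees(np.arctan2(r[1,0],r[0,0])),1),"z",np.round(r[:,2],3),"F",np.round(s["contact_force"],1),"w",round(s["gripper_width"],1))
E
python3 - <<'E'
from h import *
st();print(rel(loc(-51,0,100)))
E
```

```text
t 1.3 pos [172.5 600.7 231.4] loc [-231.7  571.3] toolx yaw 13.1 z [-0.  0. -1.] F [ 0.   0.7 -1. ] w 12.2
[172.82453972 573.7864413  131.29160298]
```

Request:
{"fn": "arm_command", "kwargs": {
  "commands": [0.013, 0.044, 0.006, 0, 0.013, 0.044, 0.006, 0, 0.013, 0.044, 0.006, 0, 0.013, 0.044, 0.006, 0, 0.013, 0.044, 0.006, 0]
}}

```text
clock: 1.8
position: [287.3, 400.6, 199.8]
ee_rot: [0.993, 0.119, 0.001, -0.002]
contact_force: [0.9, 0.5, 0.2]
gripper_width: -0.2
```

Request:
{"fn": "arm_command", "kwargs": {
  "commands": [0.013, 0.044, 0.006, 0, 0.013, 0.044, 0.006, 0, 0.013, 0.044, 0.006, 0, 0.013, 0.044, 0.006, 0, 0.013, 0.044, 0.006, 0]
}}

```text
clock: 2.3
position: [406.1, 194.5, 170.0]
ee_rot: [0.993, 0.121, 0.003, -0.004]
contact_force: [1.5, 0.8, 0.6]
gripper_width: -0.2
```

```bash
python3 - <<'E'
from h import *
st();print(rel(loc(-51,0,100)))
E
```

```text
t 2.3 pos [406.1 194.5 170. ] loc [-90.  124.7] toolx yaw 13.9 z [ 0.006  0.009 -1.   ] F [1.5 0.8 0.6] w -0.2
[ 34.98370159 126.26025875  69.41315536]
```

Request:
{"fn": "arm_command", "kwargs": {
  "commands": [0.011, 0.042, 0.01, 1, 0.011, 0.042, 0.01, 0.5, 0.01, 0.038, 0.01, 0, 0, 0, 0, 0, 0, 0, 0, 0]
}}

```text
clock: 2.8
position: [469.0, 73.9, 139.1]
ee_rot: [0.995, 0.103, 0.005, -0.005]
contact_force: [0.3, -0.1, 0.5]
gripper_width: 0.1
```

```bash
python3 - <<'E'
from h import *
st();print(rel(loc(-51,0,60)))
i=arm.camera_info("wrist");im=arm.get_image("wrist")
W=np.array(i["world_from_camera"])
for t in("lip_near","lip_far","lip_left","lip_right"):
    for q in arm.place_of("wrist",t)[:1]: print(t,round(q["confidence"],2),np.round(W[:3,:3]@q["centre"]+W[:3,3],1))
# project my model
import cv2
def proj(P):
    p=(np.array(P)-W[:3,3])@W[:3,:3]; s=p[:,:2]/p[:,2:];s=s*(1+i["k1"]*(s**2).sum(1,keepdims=True));K=np.array(i["camera_matrix"]);return s*[K[0,0],K[1,1]]+K[:2,2]
cv2.imwrite("pics/w1raw.png",im[:,:,::-1])
b=im[:,:,::-1].copy()
pts=proj([loc(x,y,9) for x,y in((-69,-90.5),(-69,90.5),(69,90.5),(69,-90.5))]);cv2.polylines(b,[pts.astype(int)],True,(0,0,255),1)
for x,y in((-51,0),(51,0),(0,71),(0,-71)):
    u=proj([loc(x,y,22)])[0];cv2.circle(b,tuple(int(k) for k in u),3,(0,255,0),1)
cv2.imwrite("pics/w1.png",cv2.resize(b,None,fx=1.5,fy=1.5))
E
```

```text
t 2.8 pos [469.   73.9 139.1] loc [-54.2  -6.5] toolx yaw 11.9 z [ 0.009  0.01  -1.   ] F [ 0.3 -0.1  0.5] w 0.1
[ 2.31923724 -5.86752376 79.17485819]
lip_near 0.87 [473.   84.2  26.4]
lip_far 0.74 [572.  108.   27.9]
lip_left 0.64 [505.8 163.   16.2]
lip_right 0.73 [537.1  18.2  25.5]
```

View pics/w1.png

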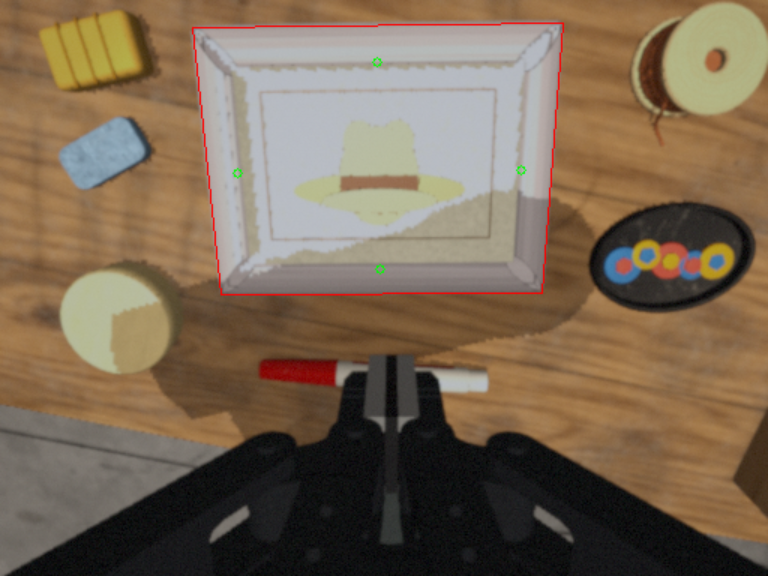

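Request:
{"fn": "arm_command", "kwargs": {
  "commands": [0.001, -0.003, 0.03, 0, 0, -0.003, 0.03, 0, 0, 0, 0.025, 0, 0, 0, 0.01, 0, 0, 0, 0, 0]
}}

```text
clock: 3.55
position: [471.4, 89.6, 45.6]
ee_rot: [0.994, 0.111, 0.01, -0.006]
contact_force: [0.3, -0.1, 0.7]
gripper_width: 0.2
```

```bash
python3 - <<'E'
from h import *
st();print(rel(loc(-52.5,0,30)))
E
```

```text
t 3.55 pos [471.4  89.6  45.6] loc [-48.5   8.3] toolx yaw 12.7 z [ 0.019  0.015 -1.   ] F [ 0.3 -0.1  0.7] w 0.2
[-4.38651088  8.44302052 15.4108729 ]
```

Request:
{"fn": "arm_command", "kwargs": {
  "commands": [-0.004, 0.008, 0.006, 0, 0, 0, 0.006, 0, 0, 0, 0, 0, 0, 0, 0, 0, 0, 0, 0, 0]
}}

```text
clock: 4.05
position: [471.7, 82.0, 36.1]
ee_rot: [0.994, 0.112, 0.014, -0.008]
contact_force: [-0.2, -0.3, -0.0]
gripper_width: -0.2
```

```bash
python3 - <<'E'
from h import *
st();print(rel(loc(-52.5,0,30)))
E
```

```text
t 4.05 pos [471.7  82.   36.1] loc [-49.9   0.8] toolx yaw 12.8 z [ 0.025  0.018 -1.   ] F [-0.2 -0.3 -0. ] w -0.2
[-2.78266624  0.86283768  5.98741617]
```

Request:
{"fn": "arm_command", "kwargs": {
  "commands": [-0.003, 0.001, 0.005, 0, 0, 0, 0.005, 0, 0, 0, 0.005, 0, 0, 0, 0.004, 0, 0, 0, 0.003, 0]
}}

```text
clock: 4.55
position: [473.6, 82.2, 14.8]
ee_rot: [0.993, 0.113, 0.019, -0.009]
contact_force: [0.1, 0.1, -0.4]
gripper_width: -0.1
```

```bash
python3 - <<'E'
from h import *
st();print(rel(loc(-52.5,0,15)))
E
```

```text
t 4.55 pos [473.6  82.2  14.8] loc [-48.    0.6] toolx yaw 12.9 z [ 0.035  0.022 -0.999] F [ 0.1  0.1 -0.4] w -0.1
[-4.52038435  0.57063342 -0.35902285]
```

```bash
python3 - <<'E'
from h import *
im=arm.get_image("side");b=im[:,:,::-1]
cv2.imwrite("pics/s2.png",cv2.resize(b[150:250,180:320],None,fx=5.5,fy=5.5,interpolation=cv2.INTER_CUBIC))
st()
E
```

```text
t 4.6 pos [473.5  82.2  14.5] loc [-48.1   0.6] toolx yaw 12.9 z [ 0.035  0.022 -0.999] F [1.  0.1 1.7] w -0.2
```

View pics/s2.png

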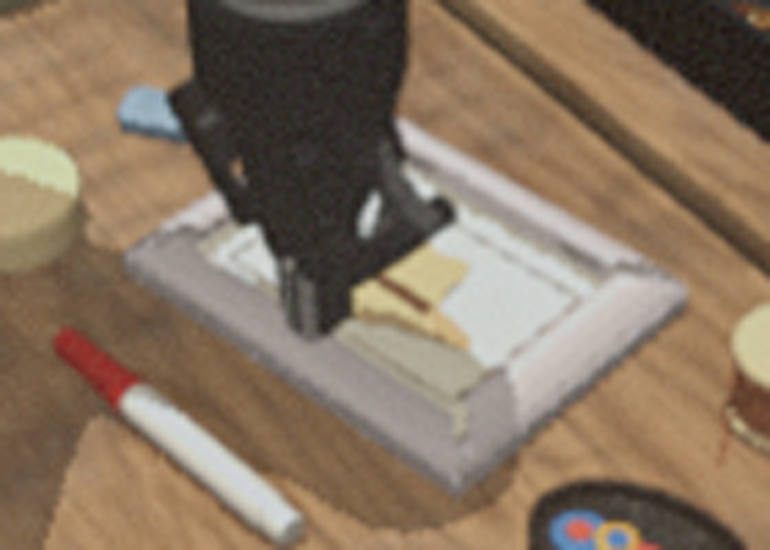

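Request:
{"fn": "arm_command", "kwargs": {
  "commands": [0, 0, -0.03, 0, 0.01, -0.02, -0.02, 0, 0.01, -0.025, 0, 0, 0.01, -0.02, 0, 0, 0.01, 0, 0, 0]
}}

```text
clock: 5.1
position: [491.6, 152.9, 64.8]
ee_rot: [0.994, 0.111, 0.012, -0.007]
contact_force: [0.3, 0.4, -0.5]
gripper_width: 0.3
```

```bash
cat >> h.py <<'E'
def overlay(name):
    i=arm.camera_info("wrist");im=arm.get_image("wrist");W=np.array(i["world_from_camera"]);K=np.array(i["camera_matrix"])
    b=im[:,:,::-1].copy()
    def proj(P):
        p=(np.array(P)-W[:3,3])@W[:3,:3]; s=p[:,:2]/p[:,2:];s=s*(1+i["k1"]*(s**2).sum(1,keepdims=True));return s*[K[0,0],K[1,1]]+K[:2,2]
    pts=proj([loc(x,y,9) for x,y in((-69,-90.5),(-69,90.5),(69,90.5),(69,-90.5))]);cv2.polylines(b,[pts.astype(int)],True,(0,0,255),1)
    cv2.imwrite("pics/"+name,cv2.resize(b,None,fx=1.5,fy=1.5,interpolation=cv2.INTER_CUBIC))
E
python3 - <<'E'
from h import *
st();print(rel(loc(0,73,35)))
overlay("w2.png")
b=arm.get_image("side")[:,:,::-1]
cv2.imwrite("pics/s3.png",cv2.resize(b[150:250,180:320],None,fx=5.5,fy=5.5,interpolation=cv2.INTER_CUBIC))
E
```

```text
t 5.1 pos [491.6 152.9  64.8] loc [-15.3  65.8] toolx yaw 12.7 z [ 0.022  0.017 -1.   ] F [ 0.3  0.4 -0.5] w 0.3
[14.57827149 -6.70534361 30.27174237]
```

View pics/w2.png

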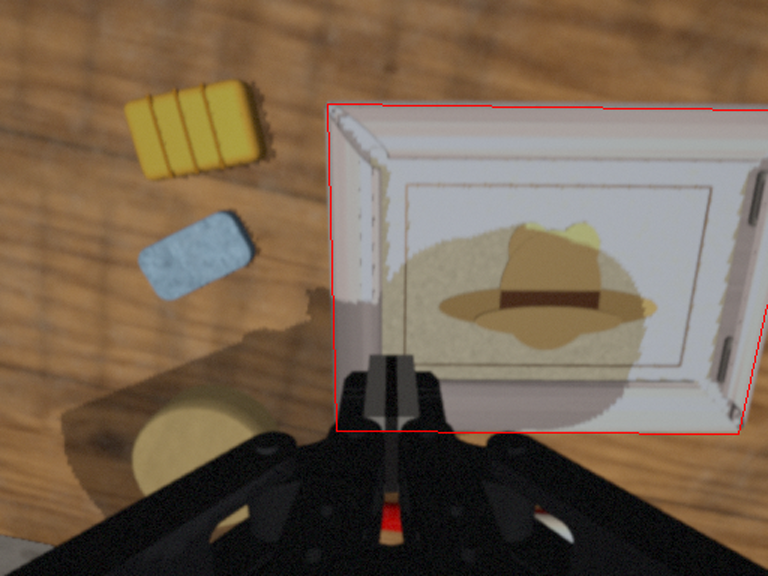

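View pics/s3.png

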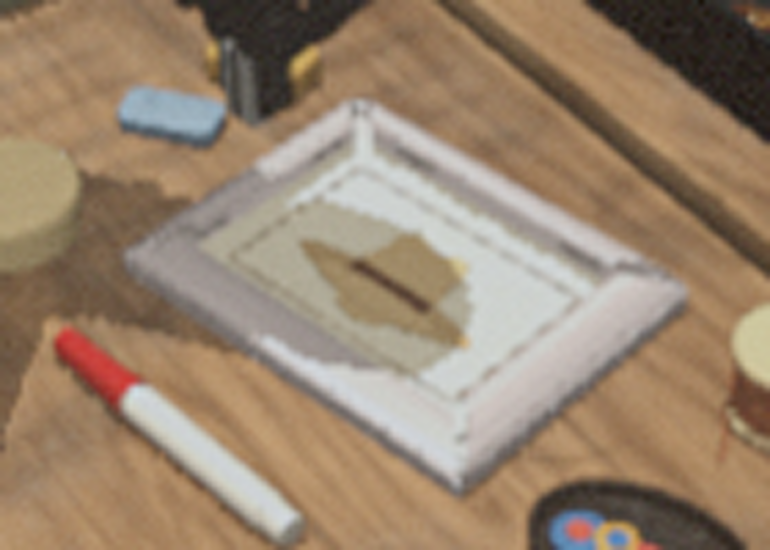

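Request:
{"fn": "arm_command", "kwargs": {
  "commands": [0.012, -0.006, 0.012, 0, 0, 0, 0.012, 0, 0, 0, 0, 0, 0, 0, 0, 0, 0, 0, 0, 0]
}}

```text
clock: 5.7
position: [499.2, 155.2, 37.3]
ee_rot: [0.994, 0.107, 0.007, -0.005]
contact_force: [-0.2, -0.3, -0.5]
gripper_width: 0.2
```

```bash
python3 - <<'E'
from h import *
st();print(rel(loc(0,73,14.5)))
E
```

```text
t 5.7 pos [499.2 155.2  37.3] loc [-7.4 66.5] toolx yaw 12.3 z [ 0.013  0.012 -1.   ] F [-0.2 -0.3 -0.5] w 0.2
[ 7.07619225 -6.29065312 22.98078044]
```

Request:
{"fn": "arm_command", "kwargs": {
  "commands": [0.007, -0.009, 0, 0, 0, 0, 0, 0, 0, 0, 0.004, 0, 0, 0, 0.004, 0, 0, 0, 0, 0]
}}

```text
clock: 6.2
position: [504.7, 166.5, 30.2]
ee_rot: [0.994, 0.107, 0.008, -0.006]
contact_force: [0.2, 0.9, 0.5]
gripper_width: -0.2
```

```bash
python3 - <<'E'
from h import *
st();print(rel(loc(0,73,14.5)))
E
```

```text
t 6.2 pos [504.7 166.5  30.2] loc [ 0.4 76.3] toolx yaw 12.3 z [ 0.015  0.013 -1.   ] F [0.2 0.9 0.5] w -0.2
[-0.68805158  3.49154034 15.69006554]
```

Slightly outboard (76); shift 3 mm inward and press.

Request:
{"fn": "arm_command", "kwargs": {
  "commands": [0, 0.004, 0.002, 0, 0, 0, 0.004, 0, 0, 0, 0.004, 0, 0, 0, 0.004, 0, 0, 0, 0.003, 0]
}}

```text
clock: 6.7
position: [506.5, 161.4, 13.4]
ee_rot: [0.994, 0.107, 0.009, -0.005]
contact_force: [-7.4, 1.6, 22.9]
gripper_width: 0.2
```

```bash
python3 - <<'E'
from h import *
st();print(rel(loc(0,73,14.5)))
E
```

```text
t 6.7 pos [506.5 161.4  13.4] loc [ 1.1 71. ] toolx yaw 12.3 z [ 0.016  0.012 -1.   ] F [-7.4  1.6 22.9] w 0.2
[-1.07726167 -1.97457738 -1.06642979]
```

Request:
{"fn": "arm_command", "kwargs": {
  "commands": [0, 0, -0.02, 0, 0, 0, -0.02, 0, 0.016, 0.022, 0, 0, 0.016, 0.022, 0, 0, 0.016, 0.022, 0, 0]
}}

```text
clock: 7.2
position: [566.4, 107.7, 53.8]
ee_rot: [0.994, 0.11, 0.008, -0.005]
contact_force: [-0.2, 0.3, 1.0]
gripper_width: 0.1
```

Request:
{"fn": "arm_command", "kwargs": {
  "commands": [0, 0, 0, 0, 0, 0, 0, 0, 0, 0, 0, 0, 0, 0, 0, 0, 0, 0, 0, 0]
}}

```text
clock: 7.7
position: [566.3, 107.1, 51.9]
ee_rot: [0.994, 0.109, 0.007, -0.005]
contact_force: [-0.2, 0.2, -0.3]
gripper_width: 0.2
```

```bash
python3 - <<'E'
from h import *
b=arm.get_image("side")[:,:,::-1]
cv2.imwrite("pics/s4.png",cv2.resize(b[150:250,180:320],None,fx=5.5,fy=5.5,interpolation=cv2.INTER_CUBIC))
b=arm.get_image("top")[:,:,::-1]
cv2.imwrite("pics/t4.png",cv2.resize(b[140:250,200:340],None,fx=5.4,fy=5.4,interpolation=cv2.INTER_CUBIC))
st();print(rel(loc(53,0,30)))
E
```

```text
t 7.8 pos [566.4 107.1  52. ] loc [48.   5.2] toolx yaw 12.5 z [ 0.013  0.012 -1.   ] F [ 0.2 -0.1  0.1] w 0.2
[ 4.62557903  5.37217382 22.05224563]
```

View pics/s4.png

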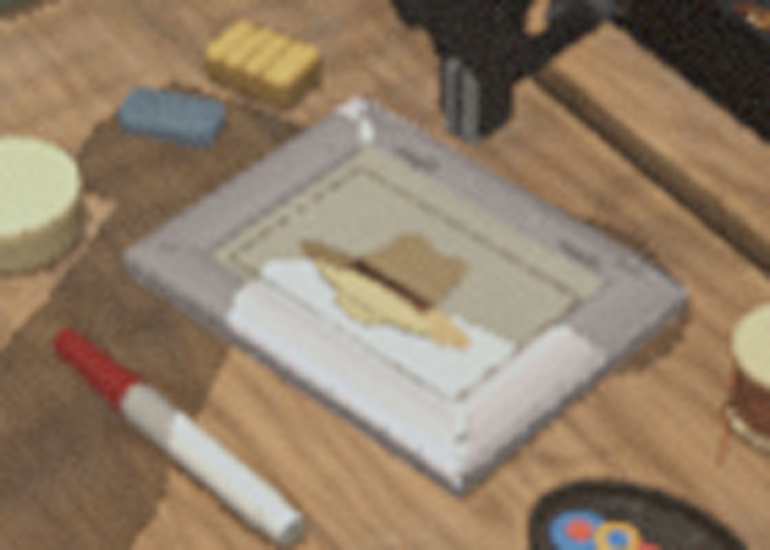

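View pics/t4.png

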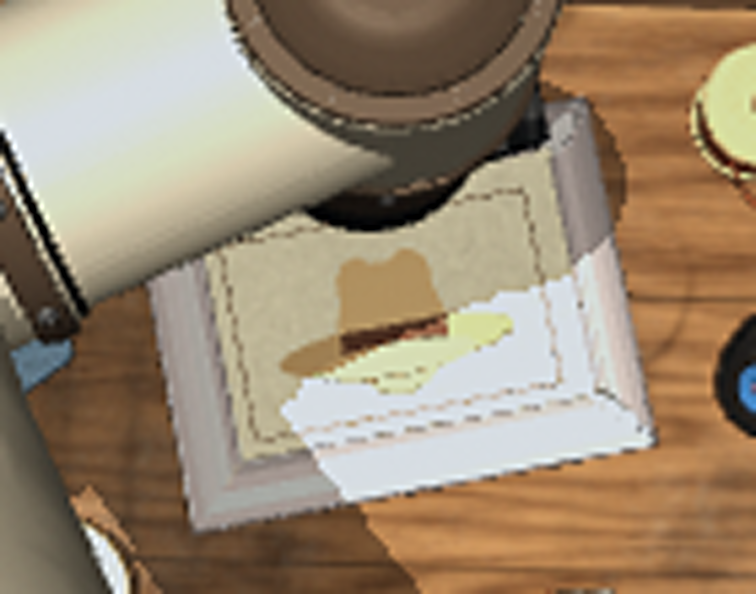

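Near and left look shut and flush at their shared mitre; far and right remain open. The frame is in place. Now the far rail.

Request:
{"fn": "arm_command", "kwargs": {
  "commands": [0.005, 0.005, 0.004, 0, 0, 0, 0.008, 0, 0, 0, 0.006, 0, 0, 0, 0, 0, 0, 0, 0, 0]
}}

```text
clock: 8.3
position: [572.7, 103.5, 32.0]
ee_rot: [0.994, 0.109, 0.007, -0.005]
contact_force: [-0.0, 0.2, 0.2]
gripper_width: 0.3
```

```bash
python3 - <<'E'
from h import *
st();print(rel(loc(53,0,14)))
E
```

```text
t 8.3 pos [572.7 103.5  32. ] loc [53.4  0.4] toolx yaw 12.5 z [ 0.012  0.012 -1.   ] F [-0.   0.2  0.2] w 0.3
[-0.66536861  0.50814654 17.98631069]
```

Request:
{"fn": "arm_command", "kwargs": {
  "commands": [-0.001, 0, 0.004, 0, 0, 0, 0.004, 0, 0, 0, 0.004, 0, 0, 0, 0.004, 0, 0, 0, 0.004, 0]
}}

```text
clock: 8.8
position: [570.0, 102.8, 13.5]
ee_rot: [0.994, 0.11, 0.005, -0.004]
contact_force: [-10.5, -0.0, 33.0]
gripper_width: 0.2
```

```bash
python3 - <<'E'
from h import *
st();print(rel(loc(53,0,14)))
E
```

```text
t 8.8 pos [570.  102.8  13.5] loc [50.6  0.2] toolx yaw 12.6 z [ 0.008  0.009 -1.   ] F [-10.5  -0.   33. ] w 0.2
[ 2.37444008  0.18565126 -0.48035043]
```

Pressed to 13.5 mm, at the shut height. Lift and go to the right rail.

Request:
{"fn": "arm_command", "kwargs": {
  "commands": [0, 0, -0.02, 0, 0, 0, -0.02, 0, -0.016, 0.022, 0, 0, -0.016, 0.024, 0, 0, -0.016, 0.024, 0, 0]
}}

```text
clock: 9.3
position: [542.6, 25.9, 54.3]
ee_rot: [0.993, 0.113, 0.01, -0.005]
contact_force: [0.5, 0.9, 0.3]
gripper_width: 0.0
```

Request:
{"fn": "arm_command", "kwargs": {
  "commands": [0, 0, 0, 0, 0, 0, 0, 0, 0, 0, 0, 0, 0, 0, 0, 0, 0, 0, 0, 0]
}}

```text
clock: 9.8
position: [542.9, 24.9, 53.8]
ee_rot: [0.994, 0.112, 0.011, -0.005]
contact_force: [0.7, -0.0, -0.1]
gripper_width: -0.1
```

```bash
python3 - <<'E'
from h import *
st();overlay("w5.png");print(rel(loc(0,-73,31)))
E
```

```text
t 9.8 pos [542.9  24.9  53.8] loc [  7.6 -70.1] toolx yaw 12.9 z [ 0.02   0.013 -1.   ] F [ 0.7 -0.  -0.1] w -0.1
[-8.14052112  3.00688017 22.61543111]
```

View pics/w5.png

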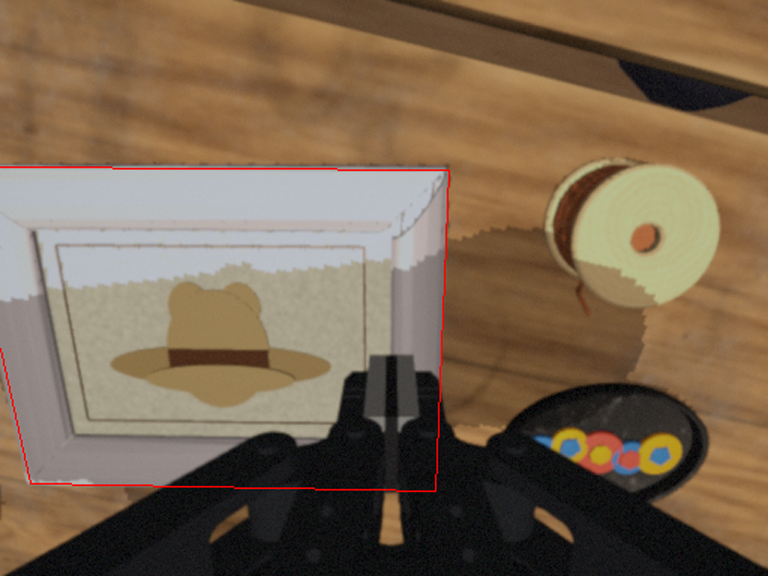

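Request:
{"fn": "arm_command", "kwargs": {
  "commands": [-0.008, 0.004, 0.004, 0, 0, 0, 0.008, 0, 0, 0, 0.007, 0, 0, 0, 0, 0, 0, 0, 0, 0]
}}

```text
clock: 10.35
position: [535.5, 19.6, 32.1]
ee_rot: [0.994, 0.113, 0.01, -0.005]
contact_force: [1.0, -0.2, 0.9]
gripper_width: -0.1
```

```bash
python3 - <<'E'
from h import *
st();print(rel(loc(0,-73,14)))
E
```

```text
t 10.35 pos [535.5  19.6  32.1] loc [ -0.8 -73.7] toolx yaw 12.9 z [ 0.019  0.012 -1.   ] F [ 1.  -0.2  0.9] w -0.1
[ 0.45876824 -0.55117435 18.12481304]
```

Request:
{"fn": "arm_command", "kwargs": {
  "commands": [0, -0.001, 0.004, 0, 0, 0, 0.004, 0, 0, 0, 0.004, 0, 0, 0, 0.004, 0, 0, 0, 0.003, 0]
}}

```text
clock: 10.85
position: [537.3, 22.1, 13.8]
ee_rot: [0.993, 0.113, 0.012, -0.005]
contact_force: [-7.1, -0.7, 23.8]
gripper_width: 0.0
```

Request:
{"fn": "arm_command", "kwargs": {
  "commands": [0, 0, -0.02, 0, 0, 0, -0.03, 0, 0, 0, -0.04, 0, -0.03, 0, -0.04, 0, -0.03, 0, -0.04, 0]
}}

```text
clock: 11.35
position: [473.6, 5.3, 180.0]
ee_rot: [0.994, 0.113, 0.004, -0.003]
contact_force: [0.7, -0.3, 0.7]
gripper_width: -0.1
```

Request:
{"fn": "arm_command", "kwargs": {
  "commands": [-0.03, -0.02, -0.04, 0, -0.03, -0.02, -0.03, 0, -0.01, 0, 0, 0, 0, 0, 0, 0, 0, 0, 0, 0]
}}

```text
clock: 11.85
position: [395.9, 26.3, 252.8]
ee_rot: [0.994, 0.113, 0.01, -0.005]
contact_force: [0.0, 0.6, 0.0]
gripper_width: -0.2
```

```bash
python3 - <<'E'
from h import *
st();overlay("w6.png")
b=arm.get_image("side")[:,:,::-1]
cv2.imwrite("pics/s6.png",cv2.resize(b[150:250,180:320],None,fx=5.5,fy=5.5,interpolation=cv2.INTER_CUBIC))
W=np.array(arm.camera_info("side")["world_from_camera"])
for t in("lip_near","lip_far","lip_left","lip_right"):
    for q in arm.place_of("side",t)[:1]: print(t,round(q["confidence"],2),np.round(W[:3,:3]@q["centre"]+W[:3,3],1), loc(*{"lip_near":(-47,0,12),"lip_far":(47,0,12),"lip_left":(0,68.5,12),"lip_right":(0,-68.5,12)}[t]).round(1))
E
```

```text
t 11.85 pos [395.9  26.3 252.8] loc [-135.8  -37.4] toolx yaw 12.9 z [ 0.019  0.012 -1.   ] F [0.  0.6 0. ] w -0.2
lip_near 0.73 [4.976e+02 2.378e+02 2.000e-01] [474.7  81.8  12. ]
lip_far 0.95 [568.  103.3  14.1] [566.5 101.8  12. ]
lip_left 0.88 [507.3 161.6  12.2] [506.  158.7  12. ]
lip_right 0.64 [539.   26.    6.8] [535.2  24.9  12. ]
```

View pics/w6.png

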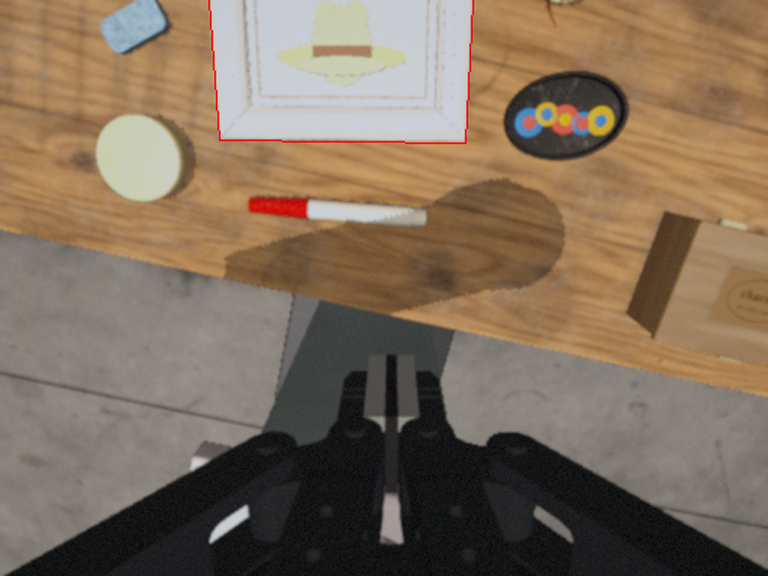

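View pics/s6.png

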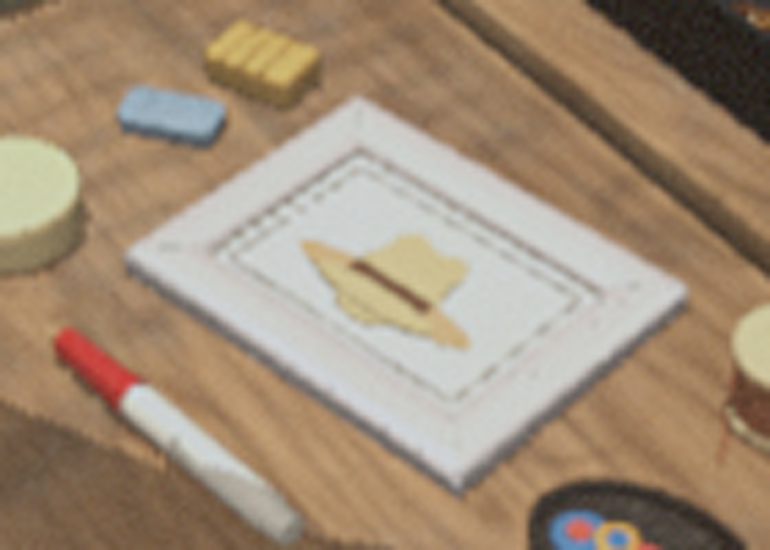

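```bash
python3 - <<'E'
from h import *
for c in("wrist","top"):
    W=np.array(arm.camera_info(c)["world_from_camera"]);b=arm.get_image(c)[:,:,::-1]
    for q in arm.place_of(c,"lip_near")[:2]: print(c,round(q["confidence"],2),np.round(W[:3,:3]@q["centre"]+W[:3,3],1))
cv2.imwrite("pics/t7.png",cv2.resize(b[140:250,200:340],None,fx=5.4,fy=5.4,interpolation=cv2.INTER_CUBIC))
E
```

```text
wrist 0.86 [476.4  82.8  14.7]
wrist 0.46 [503.7 159.2   8.5]
top 0.65 [476.6  85.8  14.8]
```

View pics/t7.png

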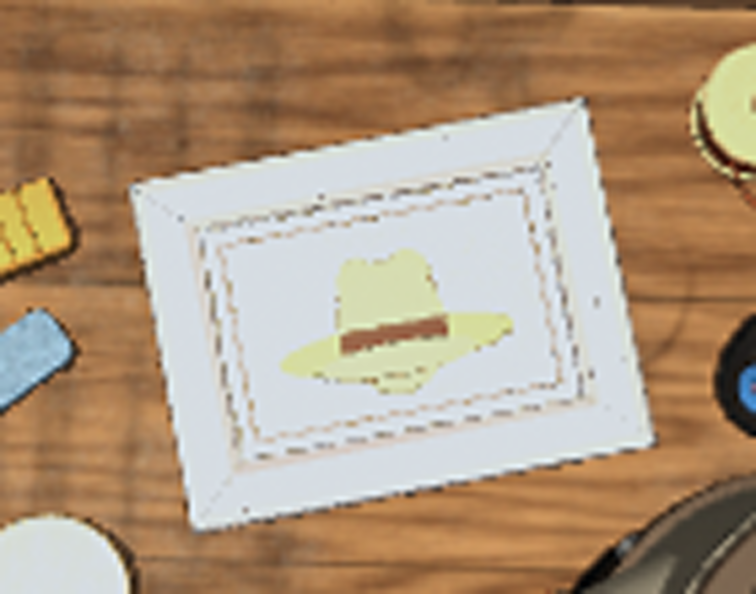

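All four rails are flat with closed mitres, and the frame is where it was.

```bash
python3 -c "
from bench import arm
print(arm.job_done())"
```

```text
the job is handed in; nothing more can be done
None
```

All four rails are pressed shut. I used the closed fingertips at mid length, in the order near, left, far, right, and handed the job in at about 12 s of the 45 s allowed.

**Rails:** the last top, side and wrist pictures show all four lying flat with the mitres closed. The final left, far and right presses reached 13.4–13.8 mm, at the shut height, with 23–33 N upward on the tool. The near press ended at 14.5–14.8 mm with almost no force, so I judged it shut from the pictures and the lip positions.

**Lip positions:** most network positions after closing matched the shut positions to within about 4 mm. Three did not:
- **Near rail, side camera:** one report was far off the frame, plainly a mistake. The wrist and top cameras put that lip at about 15 mm high, against 12 mm shut and 24 mm open.
- **Near rail, wrist camera:** a second, low-confidence report lay near the left rail, so I disregarded it.
- **Right rail, side camera:** this read about 5 mm low.

**Frame and surroundings:** the frame still matches its first measured outline, and none of the things around it looks moved. The robot finished well clear, touching nothing.

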